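# Hold a filter cube against both datum stops

### The job

Pull the knob of the datum fixture fully out so that its bolt clears the seat, and leave it out. Then set the filter cube flat on the fixture's plate, its two plain sides without glass facing the two low stops, press it into the corner against both stops at once, and finish while still holding it pressed there with the gripper. Leave the other loose things on the bench alone.

Things in the scene. Friction and masses are not known exactly. Their poses are not given: they have to be found in the camera images.
- fixture: low aluminium datum fixture standing fixed on the bench. Origin: underside, on the bench; z up, its x points roughly away from the robot and its y roughly to the left (yaw up to 0.3 rad). Plate 12 mm thick, x from -52 to 52 mm, y from -65 to 85 mm. The bolt guide block on it spans x -10 to 34, y -60 to -34 mm, up to z 36 (its screw to z 42) mm. The seat is the clear plate on the -x, -y side of the seat corner
- seat_corner (a point): the inner corner of the two stops' faces on the top of the plate: at (30, 60, 12) mm in the fixture's frame. Axes as the fixture's
- far_stop: steel bar screwed to the plate, only 8 mm high (top at z 20 mm in the fixture's frame), 14 mm thick; its face looks to the fixture's -x, at x = 30 mm, from y = 4 to 56 mm. Rigid. Grip the cube by its upper part, fingertips more than 8 mm above its underside, so that a finger passes over the stop. Its origin and axes are those of the fixture
- left_stop: the same kind of bar, 8 mm high, 14 mm thick; its face looks to the fixture's -y, at y = 60 mm, from x = -26 to 26 mm. Rigid. Its origin and axes are those of the fixture
- bolt (a joint): travel of the knob and its bolt along the fixture's -y, in m: 0 pushed home, 0.05 fully out at its end stop. It starts between 0 and 0.008, stays where it is left, about 3 N to move. At 0 the steel bolt (16 mm wide in x, 10 mm high, at z 19 to 29 mm) reaches to y = 45 mm in the fixture's frame and bars the seat; fully out its tip is at y = -5 mm
- knob_centre (a point): centre of the grey round knob at the -y end of the bolt: diameter 26 mm across x and z, 18 mm long along y; at (12, -85, 24) mm in the fixture's frame when home and moving with the bolt. The bench is beside and below it (knob's underside 11 mm above the bench, plate's edge 11 mm from the knob), so it can be pinched from above across the fixture's x
- cube: black fluorescence filter cube, 60 g (more or less), loose on the bench; origin on its underside. Collision box x -14.0 to 16.6, y -16.3 to 17.7, z 0 to 34 mm. Its plain sides are +x and +y; glass windows in thin rims stand about 2 mm proud on -x, -y and the top. z up; it starts upright, its +x pointing roughly away from the robot and +y roughly left (yaw up to 0.4 rad)
- cube_corner (a point): lower corner of the cube where its plain +x and +y sides meet the underside, at (16.6, 17.7, 0) mm in the cube's frame; comes to the seat corner when the cube is home
- cube_middle (a point): middle of the cube's collision box, (1.3, 0.7, 17) mm in the cube's frame; axes as the cube's
- objective: bystander: white microscope objective standing upright, 26 mm wide, 46 mm high; origin under its centre
- coverslips: bystander: small square box of cover glasses, 32x32x14 mm; origin under its centre
- mountant_bottle: bystander: small white bottle with a green cap, 23 mm wide, 50 mm high; origin under its centre
- oil: bystander: small brown bottle with a black cap, 25 mm wide, 62 mm high; origin under its centre
Things that resemble listed ones, but are neither listed nor needed, are in the scene too. What is shaped like the cube but orange or yellow is not meant.

How it is judged:
On the way, in this order (a step that is already met when the one before it is completed fails the run):
1. the knob is pulled fully out while the cube still lies where it was (value of joint bolt above 0.044 m and distance of cube from where it was at the start of the episode below 0.03 m), for 0.1 s.
2. the gripper carries the cube above the bench (height (world z) of cube above 0.025 m and contact force between the fingers and cube above 0.5 N), for 0.1 s.
At the end, for the whole second after the job is handed in: The knob is out (at least 44 of 50 mm); the cube's plain lower corner is within 5 mm of the seat corner, the cube flat and square to the stops within 4 degrees and at rest; it presses on each of the two stops with more than 1 N and the fingers still press on it with more than 1 N (value of joint bolt above 0.044 m and distance between cube_corner and seat_corner below 0.005 m and angle between cube's own z axis and vertical below 0.07 rad and angle between the x axis of cube and the x axis of fixture, either way round below 0.07 rad and contact force between cube and far_stop above 1 N and contact force between cube and left_stop above 1 N and contact force between the fingers and cube above 1 N and linear speed of cube below 0.02 m/s); the arm keeps its last pose, push and grip.
It fails at once if another loose thing is moved more than 30 mm (distance of any of objective, coverslips, mountant_bottle, oil from where it was at the start of the episode above 0.03 m).
It also fails if it takes over 51 s, if anything falls off the work surface, if the arm or the gripper's body presses on something with over 40 N, if the wrist force passes 120 N, or if a joint passes its speed limit or range.

### The arm

A 6-joint arm with a two-finger parallel gripper is mounted at the origin on a cart in front of the work surface, level with it; the furniture and walls round the work are solid. World frame = base frame: x ahead of the robot, y to its left, z up, the work surface at z = 0. Lengths are in m, angles in rad, forces in N, time in s.
With the tool pointing down it reaches from about 0.35 to 0.775 m from the base axis. Payload 5.5 kg.
Tool frame: the origin (TCP) lies midway between the tips of the shut fingers; the grasp point (between the pads) lies 19 mm behind it; z points along the fingers, y is the line along which they close (so a half turn about z gives the same grasp; the last joint's range is limited). The gripper opens to 85 mm and grips with 20 to 120 N. Pads are 22 mm wide; open, the fingers measure 114 mm over their backs; the gripper's body (76 mm by 85 mm) begins 54 mm behind the grasp point. The pads swing forward as they close: fully open they stand 13 mm farther back than shut.
Start: joints at [1.144, 0.313, 0.046, 1.304, 0, 1.431], TCP at [0.163, 0.552, 0.231] pointing down, gripper open.
Joint ranges: [-2.76, 2.76], [-0.86, 1.69], [-1.03, 1.26], [-2.2, 2.34], [-1.47, 1.5], [-3.14, 3.14]. Speed limits (rad/s): [2.57, 2.57, 3.14, 3.14, 3.14, 3.14].

### API

Orientations are given as a unit quaternion [w, x, y, z].
In Python, from workcell import env gives the robot as it stands.
- The arm moves only by the tool move_arm, never from a script. Its argument "targets" is a list of rows, each a list of 3 entries, a list of its own where there are three numbers: the shift along the tool's x, y, z in mm, then the turn, a rotation vector about the tool's x, y, z in units of 10 degrees (1.0 is 10 degrees), then the closure, from -1 (fully open) to 1 (shut). In form: [[[dx, dy, dz], [ax, ay, az], gripper], ...]. A call has 1 to 5 rows; each row is the pose to reach, as a shift and turn from the pose commanded when the call began, along the tool's axes at that moment; what a row does not reach only later rows make up. A row lasts 1/8 s, in which the tool goes at most 62.5 mm and 10.7 degrees, less where a joint would pass 70% of its speed; a pose out of reach is approached as far as the arm can. A call with a gripper value outside its range is refused whole. The fingers move at their own pace and stop on an object; "squeeze" is the grip in N (left out, the last holds). Time passes only in rows, so rows that repeat a pose let the fingers close. It gives the time, the measured TCP pose, the force, the opening and the grip force at its end, in the units of the state.
- env.get_state(): the state, without advancing time (a new reading comes with each control period).
- env.read_camera(name): name is "scene" or "top"; returns a dict with "pixels" (420x560x3 uint8, red, green, blue), "fovy" (degrees; the focal length in pixels is half the picture's height over the tangent of half this angle, whatever the lens; pixels are square), "cx", "cy" (the principal point, pixels), "extrinsics" (4x4, takes a point from world to camera coordinates). Camera axes: x right, y up, looking along -z (the intrinsics and any distortion apply to the point x, -y, -z); pixel columns grow to the right and rows downward; lengths in m; the calibration is good to about 2 mm. A picture is of the moment at which its call begins. There is no depth.
- env.hand_in(): hands the job in; it is judged then, once.
Trained networks look in a picture, given as the dict that the camera call returned (one of the last four; its "shot" number tells which), for a name from the list of things; names that differ only in an ending like _2 or _b are one class to them, and where a whole thing is asked for, a point or a joint stands for the part that bears it (a point fixed in the world has none). Each returns a list of dicts, best first, with "confidence" (0 to 1); they miss things now and then, are a little off and sometimes report something else, mostly with a low value. They report only what shows in the picture. A call takes as long as a camera call. They do not tell look-alikes from the thing itself.
- env.spot_in(thing, picture): "centre" ([x, y, z] in m, in world coordinates, good to about 4 mm: the middle of the surface that is visible of it).
- env.regions_of(thing, picture): "mask" (420x560 bool, what is visible of it).
- env.landmark_of(thing, picture): "centre" ([x, y, z] in m, in world coordinates, good to about 4 mm: a listed point, or the origin of a listed thing).
The state is a dict: "clock": time; "joint_pos": joint angles; "qvel": joint speeds; "tau": joint torques, N m; "tcp_pos": TCP position; "orientation": TCP orientation; "wrist_force": force on the tool from outside, world axes, zero at the start; "ft_torque": the same for the moment, N m; "finger_gap": finger opening in m; "grip_force": force on a finger pad.
Only numpy, scipy, OpenCV 4.12 (cv2) and the standard library are available. Lean on these libraries where they do the work, as an engineer would, in place of code of your own. Each camera call takes 0.05 s, during which the arm holds its last target. There are 200 camera calls.

## Working session

There is one attempt and no reset: what is moved stays moved. The work goes in short steps, Python scripts to look and compute and a tool call to move; the robot and the scene stay as the last step left them, time stands still between calls to the robot, and variables do not carry over. Pictures are saved under pics/ and viewed, at most 10 in all, crops included, and the job is handed in when it is done.

Besides the shell and the picture viewer there is one more tool, called after "Emit:" by a JSON object that holds its "op" and its "data", one argument or row to a line. move_arm: Moves the arm, as the interface text tells. Its arguments: {"type":"object","properties":{"targets":{"type":"array","items":{"type":"array"}},"squeeze":{"type":"number"}},"required":["targets"]}

```bash
mkdir -p pics; cat > h.py <<'E'
import numpy as np, cv2
from workcell import env
def save(p,n): cv2.imwrite('pics/'+n,p['pixels'][:,:,::-1])
def f(p): return 210/np.tan(np.radians(p['fovy'])/2)
def proj(p,X):
    E=np.array(p['extrinsics']); c=E[:3,:3]@np.array(X)+E[:3,3]
    return p['cx']+f(p)*c[0]/-c[2], p['cy']+f(p)*(-c[1])/-c[2]
def ray(p,u,v):
    E=np.array(p['extrinsics']); R=E[:3,:3]
    d=R.T@np.array([(u-p['cx'])/f(p),-(v-p['cy'])/f(p),-1]); return -R.T@E[:3,3],d
def onz(p,u,v,z):
    o,d=ray(p,u,v); return o+d*(z-o[2])/d[2]
def tri(p,uv,q,wv):
    o1,d1=ray(p,*uv);o2,d2=ray(q,*wv)
    t=np.linalg.lstsq(np.c_[d1,-d2],o2-o1,rcond=None)[0]
    return (o1+d1*t[0]+o2+d2*t[1])/2
E
python3 - <<'E'
from h import *
np.set_printoptions(precision=4,suppress=True)
s=env.get_state();print({k:np.round(v,3) for k,v in s.items()})
for n in('scene','top'):
    p=env.read_camera(n);save(p,n+'1.png');print(n,{k:v for k,v in p.items() if k!='pixels'})
    for t in('fixture','seat_corner','knob_centre','cube','cube_corner','cube_middle','objective','coverslips','mountant_bottle','oil'):
        for r in env.landmark_of(t,p)[:3]: print(t,np.round(r['centre'],4),round(r['confidence'],2),np.round(proj(p,r['centre'])))
E
```

```text
{'clock': np.float64(0.0), 'joint_pos': array([1.144, 0.314, 0.045, 1.304, 0.   , 1.431]), 'qvel': array([-0.001,  0.   , -0.001, -0.001,  0.   , -0.001]), 'tau': array([ -0.001, -48.062,  29.854,   0.019,  -0.   ,  -0.   ]), 'tcp_pos': array([0.162, 0.551, 0.23 ]), 'orientation': array([-0.   ,  0.143,  0.99 , -0.001]), 'wrist_force': array([-0.21 , -0.49 , -0.321]), 'ft_torque': array([-0.029, -0.006, -0.03 ]), 'grip_force': np.float64(0.0), 'finger_gap': np.float64(0.085)}
scene {'fovy': 53.53580262937411, 'cx': 269.31274585061186, 'cy': 209.40876594603156, 'extrinsics': array([[ 0.7229, -0.6909, -0.0096, -0.3583],
       [ 0.4697,  0.4811,  0.7402, -0.323 ],
       [-0.5068, -0.5396,  0.6723, -0.5926],
       [ 0.    ,  0.    ,  0.    ,  1.    ]]), 'shot': 1}
fixture [ 0.5232 -0.0933 -0.    ] 0.87 [313. 272.]
seat_corner [ 0.5545 -0.0281  0.014 ] 0.65 [300. 242.]
knob_centre [ 0.5337 -0.1738  0.0254] 0.86 [351. 285.]
cube [0.491 0.231 0.001] 0.79 [199. 201.]
cube [ 0.4618  0.1648 -0.0006] 0.67 [206. 222.]
cube [0.5422 0.1618 0.0017] 0.64 [235. 205.]
cube_corner [0.48   0.1608 0.0
[... 910 characters left out ...]
0007] 0.78 [223. 205.]
cube [ 0.4572  0.1639 -0.0021] 0.73 [224. 240.]
cube [0.4936 0.235  0.0028] 0.64 [193. 224.]
cube_corner [0.4801 0.1626 0.0008] 0.82 [225. 230.]
cube_corner [ 0.5164  0.2507 -0.0037] 0.7 [187. 215.]
cube_corner [ 0.5136  0.1708 -0.0008] 0.62 [222. 216.]
cube_middle [0.4957 0.232  0.0193] 0.85 [193. 223.]
cube_middle [0.5362 0.1652 0.0196] 0.83 [223. 205.]
cube_middle [0.4571 0.1633 0.0157] 0.51 [223. 240.]
objective [ 0.642   0.081  -0.0004] 0.69 [261. 160.]
coverslips [ 0.3867  0.0425 -0.0001] 0.7 [278. 272.]
mountant_bottle [ 0.5133  0.2514 -0.0021] 0.75 [187. 216.]
mountant_bottle [0.6595 0.1976 0.002 ] 0.65 [210. 153.]
oil [ 0.662  -0.0079 -0.0002] 0.68 [299. 151.]
```

```bash
python3 - <<'E'
import cv2
a=cv2.imread('pics/scene1.png');b=cv2.imread('pics/top1.png')
s=cv2.resize(a[160:320,150:390],None,fx=3.3,fy=3.3,interpolation=cv2.INTER_CUBIC);cv2.imwrite('pics/sc.png',s)
t=cv2.resize(b[130:290,170:400],None,fx=3.4,fy=3.4,interpolation=cv2.INTER_CUBIC);cv2.imwrite('pics/tc.png',t)
E
```

```text
(no output)
```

View pics/sc.png

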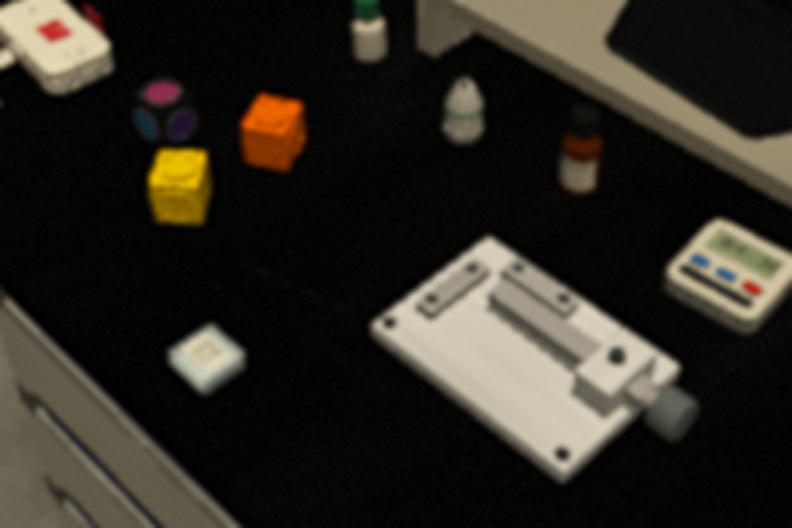

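View pics/tc.png

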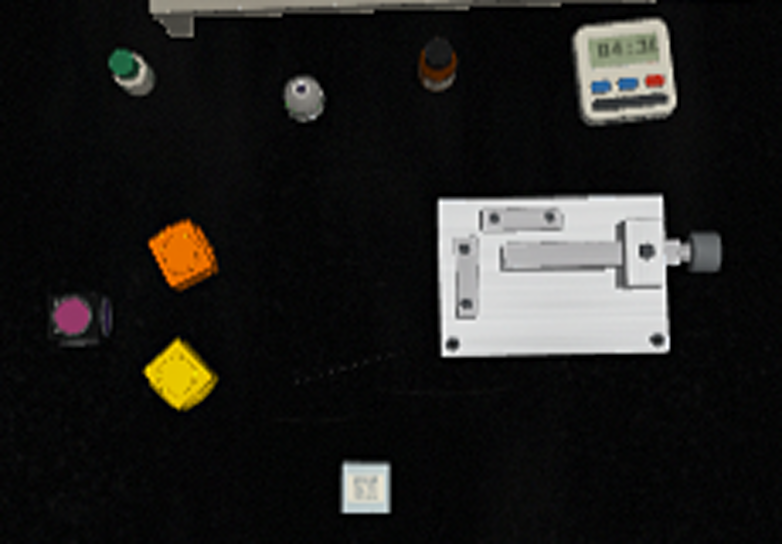

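The black cube is at (200,193) in scene and (192,223) in top. The orange cube is at (233,200)/(223,205) and the yellow one at (205,217)/(223,240); both are look-alikes. Only the black one with glass windows fits the description. The bolt is nearly home and the knob is at (376,204) in top. Next I'll measure both and confirm the cube in an enlarged crop.

```bash
python3 - <<'E'
from h import *
np.set_printoptions(precision=4,suppress=True)
p=env.read_camera('scene');q=env.read_camera('top')
P=np.array([[488,237],[372,326],[563,476],[680,366]])/3.3+[150,160]
Q=np.array([[439,199],[442,355],[668,352],[663,195]])/3.4+[170,130]
M=np.array([[52,85],[-52,85],[-52,-65],[52,-65]])/1000
W=np.array([tri(p,a,q,b) for a,b in zip(P,Q)]);print(W)
Wt=np.array([onz(q,*b,.012) for b in Q]);Ws=np.array([onz(p,*b,.012) for b in P])
for w in(W,Wt,Ws):
    A=w[:,:2];a=A-A.mean(0);m=M-M.mean(0)
    y=np.arctan2((m[:,0]*a[:,1]-m[:,1]*a[:,0]).sum(),(m*a).sum());R=np.array([[np.cos(y),-np.sin(y)],[np.sin(y),np.cos(y)]])
    t=A.mean(0)-R@M.mean(0);print('fix',t,y,'seat',t+R@[.03,.06],'knob',t+R@[.012,-.085],'res',np.abs(A-M@R.T-t).max())
for n,i in(('scene',p),('top',q)):
    for r in env.regions_of('cube',i)[:4]:
        m=r['mask'].astype(np.uint8);print(n,r['confidence'],m.sum(),cv2.minAreaRect(cv2.findNonZero(m)))
    for r in env.regions_of('knob_centre',i)[:2]:
        m=r['mask'];print('bolt',r['confidence'],m.sum(),np.argwhere(m).mean(0)[::-1],np.argwhere(m).min(0),np.argwhere(m).max(0))
c=[]
for i,(u,v) in((p,(200,193)),(q,(193,223))):
    k=i['pixels'][v-24:v+24,u-24:u+24,::-1]
    k=(255*(k/255.)**.45).astype(np.uint8);c.append(cv2.resize(k,(384,384),interpolation=cv2.INTER_CUBIC))
cv2.imwrite('pics/cube.png',np.hstack(c))
E
```

```text
[[ 0.5726 -0.0064  0.0139]
 [ 0.4699 -0.0079  0.0121]
 [ 0.4717 -0.1561  0.0106]
 [ 0.575  -0.1546  0.0139]]
fix [ 0.5224 -0.0913] 0.01412101467969233 seat [ 0.5516 -0.0308] knob [ 0.5356 -0.1761] res 0.0009073266030353438
fix [ 0.5222 -0.091 ] 0.00993775454552596 seat [ 0.5516 -0.0307] knob [ 0.535  -0.1758] res 0.0012257888966438202
fix [ 0.5234 -0.0911] 0.01935640324098504 seat [ 0.5522 -0.0306] knob [ 0.5371 -0.1759] res 0.0011571812388797564
scene 0.74 328 ((232.5, 199.5), (21.0, 17.0), 90.0)
scene 0.65 319 ((199.75003051757812, 193.75001525878906), (20.50609588623047, 18.384775161743164), 45.0)
scene 0.58 299 ((204.5, 217.0), (20.0, 15.0), 90.0)
bolt 0.75 577 [330.2062 268.7036] [245 298] [293 361]
bolt 0.35 134 [261.6418 168.7164] [158 258] [177 266]
top 0.65 271 ((222.25001525878906, 240.75001525878906), (16.970561981201172, 16.263456344604492), 45.0)
top 0.53 279 ((193.0, 223.5), (15.0, 18.0), 90.0)
top 0.17 3304 ((340.5, 211.0), (48.0, 83.0), 90.0)
bolt 0.56 409 [349.8166 204.4377] [199 318] [209 381]
```

View pics/cube.png

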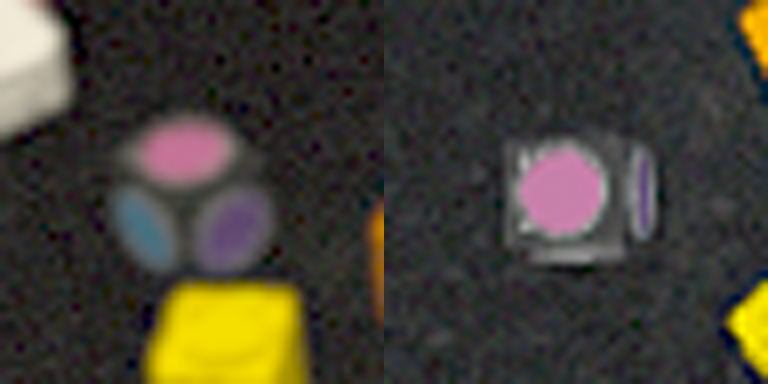

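The crop confirms it: black cube, pink window on top, blue and violet windows on -x and -y, plain sides facing away, yaw close to 0. Next is the knob, with the tool y axis along the fixture's x.

```bash
cat >> h.py <<'E'
from scipy.spatial.transform import Rotation as Ro
def go(xyz,yaw=.013):
    s=env.get_state();w,x,y,z=s['orientation'];R=Ro.from_quat([x,y,z,w])
    c,d=np.cos(yaw),np.sin(yaw)
    T=Ro.from_matrix(np.c_[[d,-c,0],[c,d,0],[0,0,-1]]) if True else 0
    T2=T*Ro.from_euler('z',np.pi)
    r=min([(R.inv()*t).as_rotvec() for t in(T,T2)],key=np.linalg.norm)
    print('shift mm',np.round(R.inv().apply(np.array(xyz)-s['tcp_pos'])*1000,1),'turn',np.round(r/np.radians(10),2),'t',s['clock'],np.round(s['tcp_pos'],4),'F',np.round(s['wrist_force'],1),'gap',round(float(s['finger_gap']),4),round(float(s['grip_force']),1))
E
python3 -c "
from h import *
go([.5355,-.178,.12])"
```

```text
Traceback (most recent call last):
  File "h.py", line 21, in go
    T=Ro.from_matrix(np.c_[[d,-c,0],[c,d,0],[0,0,-1]]) if True else 0
      ~~~~~~~~~~~~~~^^^^^^^^^^^^^^^^^^^^^^^^^^^^^^^^^^
  File "scipy/spatial/transform/_rotation.pyx", line 1143, in scipy.spatial.transform._rotation.Rotation.from_matrix
ValueError: Non-positive determinant (left-handed or null coordinate frame) in rotation matrix 0: [[ 0.01299963  0.9999155   0.        ]
 [-0.9999155   0.01299963  0.        ]
 [ 0.          0.         -1.        ]].
```

```bash
sed -i 's/np.c_\[\[d,-c,0\]/np.c_[[-d,c,0]/; s/ if True else 0//' h.py
python3 -c "
from h import *
go([.5355,-.178,.12])"
```

```text
shift mm [-564.  -594.3  111.3] turn [ 0.   -0.    7.28] t 1.4 [0.1627 0.5515 0.2313] F [-0.3 -0.1  0.8] gap 0.0858 0.0
```

Emit:
{"op": "move_arm", "data": {
  "targets": [
    [[-564, -594, 80], [0, 0, 7.28], -1],
    [[-564, -594, 80], [0, 0, 7.28], -1],
    [[-564, -594, 80], [0, 0, 7.28], -1],
    [[-564, -594, 80], [0, 0, 7.28], -1],
    [[-564, -594, 80], [0, 0, 7.28], -1]
  ]
}}

```text
clock: 2.02
tcp_pos: [0.3049, 0.273, 0.201]
orientation: [0.0, 0.577, 0.817, 0.001]
wrist_force: [2.1, 0.1, 0.8]
finger_gap: 0.0853
grip_force: 0.0
```

```bash
python3 -c "
from h import *
go([.5355,-.178,.12])"
```

```text
shift mm [-502.2   66.3   81. ] turn [ 0.01 -0.    1.88] t 2.025 [0.3049 0.273  0.201 ] F [2.1 0.1 0.8] gap 0.0853 0.0
```

Emit:
{"op": "move_arm", "data": {
  "targets": [
    [[-502, 66, 81], [0, 0, 1.9], -1],
    [[-502, 66, 81], [0, 0, 1.9], -1],
    [[-502, 66, 81], [0, 0, 1.9], -1],
    [[-502, 66, 81], [0, 0, 1.9], -1],
    [[-502, 66, 81], [0, 0, 1.9], -1]
  ]
}}

```text
clock: 2.65
tcp_pos: [0.4469, -0.0016, 0.1516]
orientation: [0.0, 0.702, 0.712, 0.001]
wrist_force: [0.1, 1.2, 0.3]
finger_gap: 0.0853
grip_force: 0.0
```

```bash
python3 -c "
from h import *
go([.5355,-.178,.10])"
```

```text
shift mm [-177.7   85.9   51.8] turn [ 0.01 -0.    0.01] t 2.65 [ 0.4469 -0.0016  0.1516] F [0.1 1.2 0.3] gap 0.0853 0.0
```

Emit:
{"op": "move_arm", "data": {
  "targets": [
    [[-178, 86, 52], [0, 0, 0], -1],
    [[-178, 86, 52], [0, 0, 0], -1],
    [[-178, 86, 52], [0, 0, 0], -1],
    [[-178, 86, 52], [0, 0, 0], -1],
    [[-178, 86, 52], [0, 0, 0], -1]
  ]
}}

```text
clock: 3.28
tcp_pos: [0.5343, -0.1766, 0.0989]
orientation: [-0.001, 0.702, 0.712, -0.0]
wrist_force: [-0.6, 0.9, 0.9]
finger_gap: 0.0854
grip_force: 0.0
```

```bash
python3 - <<'E'
from h import *
go([.5355,-.178,.011])
L=[]
for n in('scene','top'):
    p=env.read_camera(n)
    for r in env.landmark_of('knob_centre',p)[:2]: print(n,np.round(r['centre'],4),r['confidence'])
    u,v=map(int,proj(p,[.5355,-.178,.03]));k=p['pixels'][v-40:v+40,u-40:u+40,::-1];L.append(cv2.resize(k,(400,400),interpolation=cv2.INTER_CUBIC))
cv2.imwrite('pics/knob.png',np.hstack(L))
E
```

```text
shift mm [-1.5  1.3 87.9] turn [-0.01 -0.01  0.  ] t 3.275 [ 0.5343 -0.1766  0.0989] F [-0.6  0.9  0.9] gap 0.0854 0.0
scene [ 0.5349 -0.1716  0.0238] 0.92
top [ 0.5355 -0.1739  0.0241] 0.8
```

View pics/knob.png

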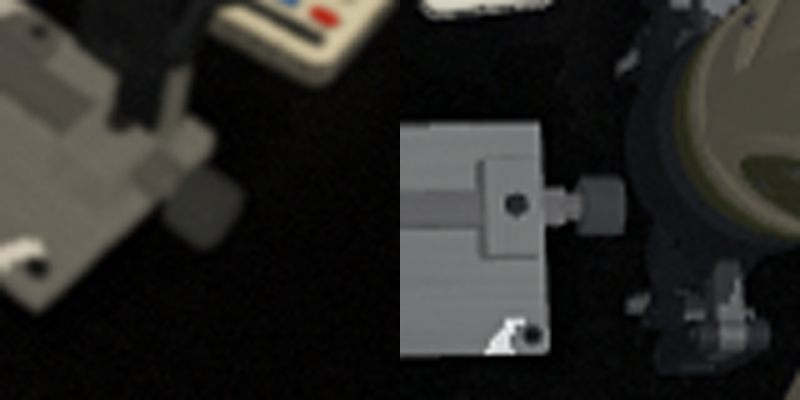

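The knob is under the gripper. In the right half of the crop it sits at (603,205), within about 1 mm of the target. Descend and pinch.

Emit:
{"op": "move_arm", "data": {
  "targets": [
    [[-1.5, 1, 50], [0, 0, 0], -1],
    [[-1.5, 1, 88], [0, 0, 0], -1],
    [[-1.5, 1, 88], [0, 0, 0], -1],
    [[-1.5, 1, 88], [0, 0, 0], 1],
    [[-1.5, 1, 88], [0, 0, 0], 1]
  ],
  "squeeze": 60
}}

```text
clock: 4.1
tcp_pos: [0.5373, -0.1781, 0.0138]
orientation: [0.002, 0.702, 0.713, 0.001]
wrist_force: [0.0, 0.2, 0.4]
finger_gap: 0.0518
grip_force: 0.0
```

Emit:
{"op": "move_arm", "data": {
  "targets": [
    [[0, 0, 0], [0, 0, 0], 1],
    [[0, 0, 0], [0, 0, 0], 1],
    [[0, 0, 0], [0, 0, 0], 1],
    [[0, 0, 0], [0, 0, 0], 1]
  ]
}}

```text
clock: 4.6
tcp_pos: [0.5364, -0.1781, 0.013]
orientation: [0.001, 0.702, 0.712, 0.0]
wrist_force: [-2.4, 0.6, 6.4]
finger_gap: 0.0238
grip_force: 58.5
```

Emit:
{"op": "move_arm", "data": {
  "targets": [
    [[-12, 0, 0], [0, 0, 0], 1],
    [[-24, 0, 0], [0, 0, 0], 1],
    [[-36, 0, 0], [0, 0, 0], 1],
    [[-46, 0, 0], [0, 0, 0], 1],
    [[-50, 0, 0], [0, 0, 0], 1]
  ]
}}

```text
clock: 5.22
tcp_pos: [0.5372, -0.2265, 0.0129]
orientation: [-0.0, 0.702, 0.712, 0.002]
wrist_force: [1.1, 12.3, 10.1]
finger_gap: 0.0239
grip_force: 58.9
```

Emit:
{"op": "move_arm", "data": {
  "targets": [
    [[-2, 0, 0], [0, 0, 0], 1],
    [[-3, 0, 0], [0, 0, 0], 1],
    [[-4, 0, 0], [0, 0, 0], 1],
    [[-4, 0, 0], [0, 0, 0], 1]
  ]
}}

```text
clock: 5.72
tcp_pos: [0.5371, -0.2266, 0.0129]
orientation: [-0.002, 0.701, 0.713, 0.004]
wrist_force: [-0.0, 16.8, 12.0]
finger_gap: 0.0236
grip_force: 59.0
```

```bash
python3 - <<'E'
from h import *
go([.5355,-.178,.011])
for n in('scene','top'):
    p=env.read_camera(n);save(p,n+'_pull.png')
    for r in env.landmark_of('knob_centre',p)[:2]: print(n,np.round(r['centre'],4),r['confidence'])
p=env.read_camera('scene');k=p['pixels'][210:330,260:420,::-1];cv2.imwrite('pics/pull.png',cv2.resize(k,None,fx=4,fy=4,interpolation=cv2.INTER_CUBIC))
E
```

```text
shift mm [48.6 -0.8  2.3] turn [ 0.02 -0.05  0.03] t 5.725 [ 0.5371 -0.2266  0.0129] F [-0.  16.8 12. ] gap 0.0236 59.0
scene [ 0.5359 -0.2227  0.0237] 0.75
scene [0.4907 0.2313 0.0007] 0.5
top [ 0.5377 -0.2211  0.0257] 0.89
```

View pics/pull.png

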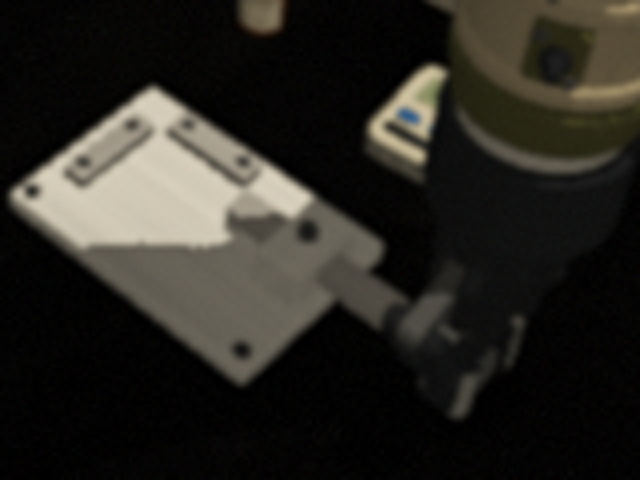

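The bolt tip has withdrawn to the guide block and the knob stalled on its end stop after about 48.5 mm, with the force rising. The seat is clear. Relax, release and rise.

Emit:
{"op": "move_arm", "data": {
  "targets": [
    [[4, 0, 0], [0, 0, 0], 0.4],
    [[4, 0, 0], [0, 0, 0], -1],
    [[4, 0, 0], [0, 0, 0], -1],
    [[4, 0, 0], [0, 0, 0], -1],
    [[4, 0, -60], [0, 0, 0], -1]
  ]
}}

```text
clock: 6.6
tcp_pos: [0.5326, -0.2259, 0.0672]
orientation: [-0.005, 0.702, 0.712, -0.001]
wrist_force: [1.4, -0.1, 0.3]
finger_gap: 0.0851
grip_force: 0.0
```

Emit:
{"op": "move_arm", "data": {
  "targets": [
    [[0, 0, -60], [0, 0, 0], -1],
    [[100, 0, -100], [0, 0, 0], -1],
    [[240, 0, -100], [0, 0, 0], -1],
    [[240, 0, -100], [0, 0, 0], -1],
    [[240, 0, -100], [0, 0, 0], -1]
  ]
}}

```text
clock: 7.22
tcp_pos: [0.5326, 0.0139, 0.1719]
orientation: [0.0, 0.702, 0.712, 0.0]
wrist_force: [-0.7, 0.4, -0.2]
finger_gap: 0.0853
grip_force: 0.0
```

```bash
python3 - <<'E'
from h import *
for n in('scene','top'):
    p=env.read_camera(n)
    for t in('knob_centre','cube','cube_middle','cube_corner'):
      for r in env.landmark_of(t,p)[:4]: print(n,t,np.round(r['centre'],4),r['confidence'])
go([.495,.2335,.11],.02)
E
```

```text
scene knob_centre [ 0.5397 -0.221   0.0251] 0.75
scene knob_centre [ 0.5193 -0.0908 -0.0031] 0.25
scene cube [ 0.4601  0.1645 -0.0029] 0.88
scene cube [ 4.882e-01  2.340e-01 -3.000e-04] 0.84
scene cube_middle [0.4589 0.1652 0.0142] 0.92
scene cube_middle [0.4946 0.2306 0.0191] 0.61
scene cube_corner [0.5106 0.2514 0.0014] 0.8
scene cube_corner [0.4814 0.1618 0.0013] 0.75
scene cube_corner [ 0.5167  0.1689 -0.0007] 0.68
top knob_centre [ 0.5372 -0.2222  0.025 ] 0.66
top cube [0.4922 0.2379 0.0019] 0.76
top cube_middle [0.4946 0.2321 0.0139] 0.8
top cube_corner [ 0.5156  0.2511 -0.0007] 0.66
shift mm [223.  -35.1  61.3] turn [-0.   -0.   -0.04] t 7.725 [0.5329 0.0109 0.1713] F [-0.2  1.   1. ] gap 0.0855 0.0
```

Emit:
{"op": "move_arm", "data": {
  "targets": [
    [[60, -10, 20], [0, 0, 0], -1],
    [[120, -20, 40], [0, 0, 0], -1],
    [[180, -30, 61], [0, 0, 0], -1],
    [[223, -38, 61], [0, 0, 0], -1],
    [[223, -38, 61], [0, 0, 0], -1]
  ]
}}

```text
clock: 8.35
tcp_pos: [0.4907, 0.2367, 0.1099]
orientation: [-0.0, 0.701, 0.714, -0.0]
wrist_force: [0.5, 0.4, -0.5]
finger_gap: 0.0851
grip_force: 0.0
```

```bash
python3 - <<'E'
from h import *
go([.495,.2335,.0115],.01)
L=[]
for n in('scene','top'):
    p=env.read_camera(n);u,v=map(int,proj(p,[.495,.2335,.02]));k=p['pixels'][v-35:v+35,u-35:u+35,::-1]
    L.append(cv2.resize((255*(k/255.)**.5).astype(np.uint8),(400,400),interpolation=cv2.INTER_CUBIC))
cv2.imwrite('pics/pre.png',np.hstack(L))
E
```

```text
shift mm [-3.3  4.3 98.4] turn [-0.01 -0.    0.05] t 8.35 [0.4907 0.2367 0.1099] F [ 0.5  0.4 -0.5] gap 0.0851 0.0
```

View pics/pre.png

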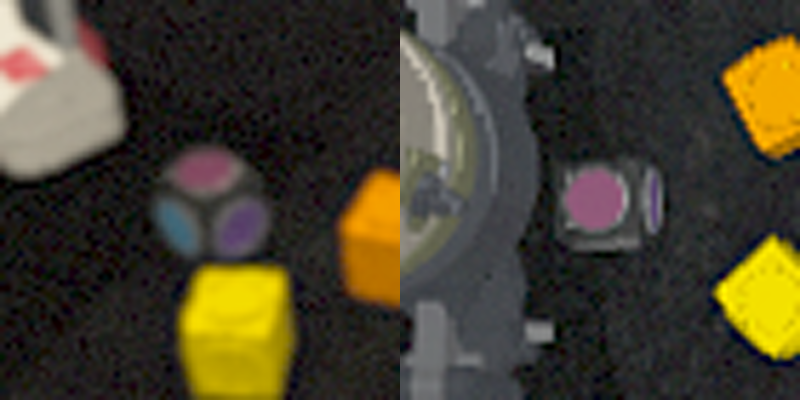

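The cube lies square to the gripper, with its top window at (595,198) in the right half. Descend, letting the arm settle, then close.

Emit:
{"op": "move_arm", "data": {
  "targets": [
    [[0, 0, 30], [0, 0, 0], -1],
    [[0, 0, 50], [0, 0, 0], -1],
    [[0, 0, 50], [0, 0, 0], -1],
    [[0, 0, 50], [0, 0, 0], -1]
  ]
}}

```text
clock: 8.95
tcp_pos: [0.4926, 0.2338, 0.0614]
orientation: [0.0, 0.703, 0.712, 0.0]
wrist_force: [-0.2, -0.4, 0.2]
finger_gap: 0.0855
grip_force: 0.0
```

```bash
python3 -c "
from h import *
go([.495,.2335,.0115],.01)"
```

```text
shift mm [-0.3  2.4 49.9] turn [ 0.01 -0.    0.02] t 8.95 [0.4926 0.2338 0.0614] F [-0.2 -0.4  0.2] gap 0.0855 0.0
```

Emit:
{"op": "move_arm", "data": {
  "targets": [
    [[0, 2, 30], [0, 0, 0], -1],
    [[0, 2, 50], [0, 0, 0], -1],
    [[0, 2, 50], [0, 0, 0], 0.1],
    [[0, 2, 50], [0, 0, 0], 0.3],
    [[0, 2, 50], [0, 0, 0], 1]
  ],
  "squeeze": 30
}}

```text
clock: 9.57
tcp_pos: [0.4947, 0.235, 0.012]
orientation: [0.001, 0.702, 0.712, 0.001]
wrist_force: [2.9, 0.3, 2.6]
finger_gap: 0.032
grip_force: 2.3
```

Emit:
{"op": "move_arm", "data": {
  "targets": [
    [[0, 0, 0], [0, 0, 0], 1],
    [[0, 0, 0], [0, 0, 0], 1],
    [[0, 0, 0], [0, 0, 0], 1],
    [[0, 0, 0], [0, 0, 0], 1]
  ]
}}

```text
clock: 10.07
tcp_pos: [0.4949, 0.2351, 0.0121]
orientation: [0.001, 0.702, 0.712, 0.001]
wrist_force: [-0.0, -1.3, 6.1]
finger_gap: 0.0302
grip_force: 31.1
```

Emit:
{"op": "move_arm", "data": {
  "targets": [
    [[0, 0, -30], [0, 0, 0], 1],
    [[0, 0, -70], [0, 0, 0], 1],
    [[0, 0, -70], [0, 0, 0], 1],
    [[0, 0, -70], [0, 0, 0], 1]
  ]
}}

```text
clock: 10.58
tcp_pos: [0.4932, 0.2347, 0.0803]
orientation: [-0.0, 0.702, 0.712, -0.0]
wrist_force: [-0.2, -0.1, -1.2]
finger_gap: 0.0299
grip_force: 30.3
```

```bash
python3 -c "
from h import *
go([.529,-.0545,.082],.014)"
```

```text
shift mm [-289.7   31.5   -1.7] turn [-0.   -0.    0.01] t 10.575 [0.4932 0.2347 0.0803] F [-0.2 -0.1 -1.2] gap 0.0299 30.3
```

Emit:
{"op": "move_arm", "data": {
  "targets": [
    [[-50, 5, 0], [0, 0, 0], 1],
    [[-105, 11, 0], [0, 0, 0], 1],
    [[-160, 17, 0], [0, 0, 0], 1],
    [[-215, 23, 0], [0, 0, 0], 1],
    [[-260, 28, 0], [0, 0, 0], 1]
  ]
}}

```text
clock: 11.2
tcp_pos: [0.5243, -0.0266, 0.079]
orientation: [-0.001, 0.702, 0.712, -0.001]
wrist_force: [0.4, 0.1, -0.4]
finger_gap: 0.03
grip_force: 30.2
```

Emit:
{"op": "move_arm", "data": {
  "targets": [
    [[-25, 2, 0], [0, 0, 0], 1],
    [[-30, 3, 0], [0, 0, 0], 1],
    [[-30, 3, 15], [0, 0, 0], 1],
    [[-30, 3, 30], [0, 0, 0], 1],
    [[-30, 3, 30], [0, 0, 0], 1]
  ]
}}

```text
clock: 11.82
tcp_pos: [0.5268, -0.0532, 0.0483]
orientation: [-0.002, 0.701, 0.713, -0.001]
wrist_force: [0.8, 0.8, -1.0]
finger_gap: 0.0303
grip_force: 30.2
```

```bash
python3 - <<'E'
from h import *
L=[]
for n in('scene','top'):
    p=env.read_camera(n);u,v=map(int,proj(p,[.54,-.05,.03]));k=p['pixels'][v-35:v+35,u-35:u+35,::-1]
    L.append(cv2.resize((255*(k/255.)**.6).astype(np.uint8),(400,400),interpolation=cv2.INTER_CUBIC))
    for t in('cube_middle','cube_corner','seat_corner','knob_centre'):
      for r in env.landmark_of(t,p)[:4]: print(n,t,np.round(r['centre'],4),r['confidence'])
cv2.imwrite('pics/seat.png',np.hstack(L))
go([.529,-.0545,.025],.014)
E
```

```text
scene cube_middle [ 0.5279 -0.0515  0.0553] 0.82
scene cube_middle [0.5347 0.1632 0.0182] 0.8
scene cube_middle [0.4588 0.1658 0.0143] 0.54
scene cube_middle [ 0.5362 -0.2202  0.0253] 0.28
scene cube_corner [ 0.541  -0.0396  0.0344] 0.84
scene cube_corner [ 0.517   0.1686 -0.0008] 0.75
scene cube_corner [0.4794 0.1599 0.0007] 0.74
scene seat_corner [ 0.5531 -0.0314  0.013 ] 0.58
scene seat_corner [ 0.5419 -0.0375  0.0352] 0.19
scene knob_centre [ 0.537  -0.2173  0.0208] 0.87
scene knob_centre [0.3817 0.0421 0.003 ] 0.65
top cube_middle [0.4566 0.1632 0.0173] 0.6
top cube_middle [0.5354 0.1645 0.0212] 0.59
top cube_corner [0.5115 0.1687 0.0013] 0.78
top cube_corner [ 0.4794  0.161  -0.0015] 0.56
top cube_corner [6.579e-01 1.950e-01 6.000e-04] 0.38
top seat_corner [ 0.554  -0.028   0.0124] 0.74
shift mm [ 0.3 -0.1 25.9] turn [0.   0.   0.01] t 12.325 [ 0.5291 -0.0548  0.0509] F [-0.3  0.3 -0.5] gap 0.0303 30.2
```

View pics/seat.png

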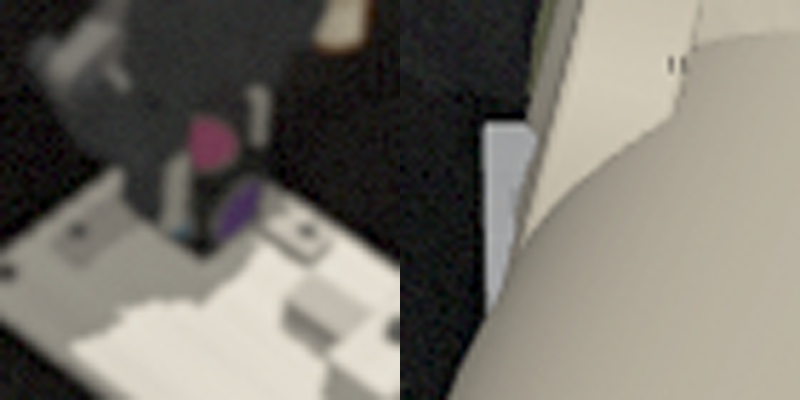

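The cube hangs over the seat, flat, with its plain corner about 10 mm short of the seat corner on each axis. The bolt is out of the way. Lower it.

Emit:
{"op": "move_arm", "data": {
  "targets": [
    [[0, 0, 12], [0, 0, 0], 1],
    [[0, 0, 22], [0, 0, 0], 1],
    [[0, 0, 25], [0, 0, 0], 1],
    [[0, 0, 27], [0, 0, 0], 1],
    [[0, 0, 27], [0, 0, 0], 1]
  ]
}}

```text
clock: 12.95
tcp_pos: [0.5278, -0.0545, 0.0241]
orientation: [-0.001, 0.702, 0.712, -0.0]
wrist_force: [-5.3, 0.8, 9.2]
finger_gap: 0.0301
grip_force: 31.3
```

Emit:
{"op": "move_arm", "data": {
  "targets": [
    [[0, 0, 0], [0, 0, 0], 1],
    [[0, 0, 0], [0, 0, 0], 1]
  ]
}}

```text
clock: 13.2
tcp_pos: [0.5278, -0.0545, 0.0241]
orientation: [-0.001, 0.702, 0.712, -0.0]
wrist_force: [-5.2, 1.4, 7.4]
finger_gap: 0.0298
grip_force: 31.3
```

Seated on the plate at the expected height. Slide toward the left stop (+y).

Emit:
{"op": "move_arm", "data": {
  "targets": [
    [[2, 0, 0], [0, 0, 0], 1],
    [[4, 0, 0], [0, 0, 0], 1],
    [[5, 0, 0], [0, 0, 0], 1],
    [[6, 0, 0], [0, 0, 0], 1],
    [[6, 0, 0], [0, 0, 0], 1]
  ]
}}

```text
clock: 13.82
tcp_pos: [0.5297, -0.0493, 0.0241]
orientation: [0.001, 0.702, 0.712, 0.0]
wrist_force: [-0.5, -3.0, 5.4]
finger_gap: 0.0304
grip_force: 30.9
```

Emit:
{"op": "move_arm", "data": {
  "targets": [
    [[1, 0, 0], [0, 0, 0], 1],
    [[2, 0, 0], [0, 0, 0], 1],
    [[2, 0, 0], [0, 0, 0], 1]
  ]
}}

```text
clock: 14.2
tcp_pos: [0.5298, -0.0473, 0.0241]
orientation: [0.001, 0.702, 0.712, 0.0]
wrist_force: [-0.1, -4.1, 6.2]
finger_gap: 0.0299
grip_force: 30.9
```

Emit:
{"op": "move_arm", "data": {
  "targets": [
    [[0, 2, 0], [0, 0, 0], 1],
    [[0, 4, 0], [0, 0, 0], 1],
    [[0, 5, 0], [0, 0, 0], 1],
    [[0, 5, 0], [0, 0, 0], 1]
  ]
}}

```text
clock: 14.7
tcp_pos: [0.53, -0.0472, 0.0241]
orientation: [-0.002, 0.702, 0.712, -0.003]
wrist_force: [-12.7, -5.1, 18.9]
finger_gap: 0.0302
grip_force: 32.7
```

```bash
python3 - <<'E'
from h import *
s=env.get_state();print(s['ft_torque'],s['orientation'])
k=sum(env.read_camera('scene')['pixels'].astype(float) for _ in range(4))/4
p=env.read_camera('scene');u,v=map(int,proj(p,[.535,-.05,.03]));k=k[v-32:v+28,u-40:u+40,::-1]
cv2.imwrite('pics/seat2.png',cv2.resize((255*(k/255.)**.5).astype(np.uint8),(800,600),interpolation=cv2.INTER_CUBIC))
for t in('cube_middle','cube_corner','seat_corner'):
  for r in env.landmark_of(t,p)[:4]: print(t,np.round(r['centre'],4),r['confidence'])
# predicted pixels in crop
for nm,X in(('seat',[.552,-.0305,.012]),('farL',[.5525,-.034,.02]),('farR',[.5535,-.086,.02]),('leftnear',[.496,-.031,.02])):
    a,b=proj(p,X);print(nm,(a-u+40)*10,(b-v+32)*10)
E
```

```text
[-1.1127619   2.64509528 -0.07632231] [-0.0016881   0.7021146   0.71205575 -0.00297423]
cube_middle [ 0.5329 -0.0479  0.0318] 0.77
cube_middle [0.5369 0.1652 0.0185] 0.64
cube_middle [0.4583 0.1658 0.0134] 0.53
cube_corner [4.828e-01 1.604e-01 2.000e-04] 0.82
cube_corner [ 0.5437 -0.0328  0.0108] 0.6
cube_corner [ 0.5139  0.1674 -0.0015] 0.59
seat_corner [ 0.5539 -0.0304  0.0145] 0.6
seat_corner [ 0.5476 -0.0336  0.0089] 0.46
seat 385.81369189536986 295.4108483472757
farL 401.7216975211005 276.1113292316165
farR 600.1414048887455 412.6845662592211
leftnear 192.75886896067277 415.1807902808136
```

View pics/seat2.png

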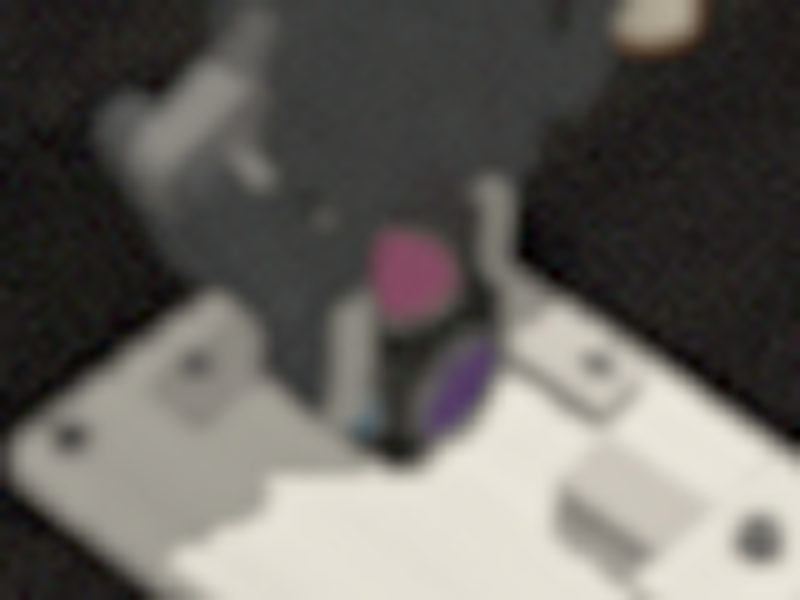

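The +x finger is stopping against the far stop's side. In the crop the -x fingertip at (345,435) is only a few mm above the plate, so the tips sit lower than I assumed. I'll back off, open slightly, regrip about 9 mm higher, and push again.

Emit:
{"op": "move_arm", "data": {
  "targets": [
    [[-1, -6, -1], [0, 0, 0], 1],
    [[-3, -12, -1], [0, 0, 0], 1],
    [[-3, -17, -1], [0, 0, 0], 1],
    [[-3, -17, -1], [0, 0, 0], 1],
    [[-3, -17, -1], [0, 0, 0], 1]
  ]
}}

```text
clock: 15.72
tcp_pos: [0.5167, -0.0498, 0.0244]
orientation: [-0.0, 0.702, 0.712, 0.0]
wrist_force: [-0.5, 0.1, -0.5]
finger_gap: 0.0299
grip_force: 30.2
```

Emit:
{"op": "move_arm", "data": {
  "targets": [
    [[0, 0, 0], [0, 0, 0], 0.1],
    [[0, 0, 0], [0, 0, 0], 0.0],
    [[0, 0, 0], [0, 0, 0], 0.0],
    [[0, 0, 0], [0, 0, 0], 0.0]
  ]
}}

```text
clock: 16.23
tcp_pos: [0.5169, -0.0499, 0.0246]
orientation: [0.0, 0.702, 0.712, 0.0]
wrist_force: [0.6, 0.3, 0.8]
finger_gap: 0.0429
grip_force: 0.0
```

Emit:
{"op": "move_arm", "data": {
  "targets": [
    [[0, 0, -9], [0, 0, 0], 0.0],
    [[0, 0, -9], [0, 0, 0], 0.0],
    [[0, 0, -9], [0, 0, 0], 0.3],
    [[0, 0, -9], [0, 0, 0], 1],
    [[0, 0, -9], [0, 0, 0], 1]
  ],
  "squeeze": 40
}}

```text
clock: 16.85
tcp_pos: [0.5172, -0.05, 0.0341]
orientation: [0.0, 0.702, 0.712, 0.0]
wrist_force: [-0.8, -0.1, 5.5]
finger_gap: 0.03
grip_force: 40.3
```

Emit:
{"op": "move_arm", "data": {
  "targets": [
    [[0, 0, 1], [0, 0, 0], 1],
    [[0, 0, 1], [0, 0, 0], 1]
  ]
}}

```text
clock: 17.1
tcp_pos: [0.5172, -0.05, 0.0341]
orientation: [0.001, 0.702, 0.712, 0.0]
wrist_force: [-3.5, 1.3, 14.4]
finger_gap: 0.0292
grip_force: 41.2
```

Emit:
{"op": "move_arm", "data": {
  "targets": [
    [[0, 4, 1], [0, 0, 0], 1],
    [[0, 8, 1], [0, 0, 0], 1],
    [[0, 12, 1], [0, 0, 0], 1],
    [[0, 15, 1], [0, 0, 0], 1],
    [[0, 15, 1], [0, 0, 0], 1]
  ]
}}

```text
clock: 17.73
tcp_pos: [0.5182, -0.0498, 0.0341]
orientation: [-0.007, 0.702, 0.712, -0.009]
wrist_force: [-42.4, -3.7, 60.3]
finger_gap: 0.0298
grip_force: 46.6
```

That's friction jamming against the plate: with downward preload, a +x push builds Fz (60 N). I'll back off, lift clear by 1–2 mm, move over, and only then lower.

Emit:
{"op": "move_arm", "data": {
  "targets": [
    [[0, -14, -2], [0, 0, 0], 1],
    [[0, -14, -4], [0, 0, 0], 1],
    [[0, -14, -4], [0, 0, 0], 1],
    [[0, -14, -4], [0, 0, 0], 1]
  ]
}}

```text
clock: 18.23
tcp_pos: [0.5184, -0.0499, 0.0351]
orientation: [-0.0, 0.702, 0.712, 0.0]
wrist_force: [-0.5, -0.3, -0.7]
finger_gap: 0.0299
grip_force: 39.7
```

```bash
python3 -c "
from h import *
go([.531,-.052,.036],.014)"
```

```text
shift mm [-2.3 12.6 -0.9] turn [ 0.   -0.    0.01] t 18.225 [ 0.5184 -0.0499  0.0351] F [-0.5 -0.3 -0.7] gap 0.0299 39.7
```

Emit:
{"op": "move_arm", "data": {
  "targets": [
    [[0, 4, -1], [0, 0, 0], 1],
    [[0, 8, -1], [0, 0, 0], 1],
    [[0, 12, -1], [0, 0, 0], 1],
    [[0, 12, -1], [0, 0, 0], 1]
  ]
}}

```text
clock: 18.73
tcp_pos: [0.5303, -0.0497, 0.0365]
orientation: [0.0, 0.702, 0.712, 0.0]
wrist_force: [-0.4, -0.0, -0.3]
finger_gap: 0.0293
grip_force: 39.7
```

Emit:
{"op": "move_arm", "data": {
  "targets": [
    [[0, 2, 0], [0, 0, 0], 1],
    [[0, 4, 0], [0, 0, 0], 1],
    [[0, 5, 0], [0, 0, 0], 1],
    [[0, 5, 0], [0, 0, 0], 1]
  ]
}}

```text
clock: 19.23
tcp_pos: [0.5349, -0.0496, 0.0366]
orientation: [0.0, 0.702, 0.712, 0.0]
wrist_force: [-0.3, -0.1, -0.9]
finger_gap: 0.0291
grip_force: 39.7
```

Emit:
{"op": "move_arm", "data": {
  "targets": [
    [[1, 0, 0], [0, 0, 0], 1],
    [[2, 0, 0], [0, 0, 0], 1],
    [[3, 0, 0], [0, 0, 0], 1],
    [[3, 0, 0], [0, 0, 0], 1]
  ]
}}

```text
clock: 19.73
tcp_pos: [0.5347, -0.0465, 0.0365]
orientation: [-0.0, 0.702, 0.712, 0.0]
wrist_force: [-0.7, 0.6, -1.1]
finger_gap: 0.0295
grip_force: 39.7
```

Emit:
{"op": "move_arm", "data": {
  "targets": [
    [[0, 1, 0], [0, 0, 0], 1],
    [[0, 2, 0], [0, 0, 0], 1],
    [[0, 2, 0], [0, 0, 0], 1]
  ]
}}

```text
clock: 20.1
tcp_pos: [0.5368, -0.0466, 0.0365]
orientation: [-0.0, 0.702, 0.712, 0.0]
wrist_force: [-0.3, -0.4, -1.3]
finger_gap: 0.0292
grip_force: 39.7
```

Emit:
{"op": "move_arm", "data": {
  "targets": [
    [[0, 1, 1], [0, 0, 0], 1],
    [[0, 2, 1], [0, 0, 0], 1],
    [[0, 2, 1], [0, 0, 0], 1]
  ]
}}

```text
clock: 20.48
tcp_pos: [0.537, -0.0465, 0.0351]
orientation: [-0.001, 0.702, 0.712, -0.001]
wrist_force: [-4.4, -1.1, 2.3]
finger_gap: 0.0295
grip_force: 40.0
```

Emit:
{"op": "move_arm", "data": {
  "targets": [
    [[1, 0, 0], [0, 0, 0], 1],
    [[2, 0, 0], [0, 0, 0], 1],
    [[2, 0, 0], [0, 0, 0], 1]
  ]
}}

```text
clock: 20.85
tcp_pos: [0.537, -0.0452, 0.035]
orientation: [-0.001, 0.702, 0.712, -0.002]
wrist_force: [-4.2, -2.0, 0.6]
finger_gap: 0.0295
grip_force: 39.8
```

Emit:
{"op": "move_arm", "data": {
  "targets": [
    [[1, 0, 0], [0, 0, 0], 1],
    [[2, 0, 0], [0, 0, 0], 1],
    [[2, 0, 0], [0, 0, 0], 1]
  ]
}}

```text
clock: 21.22
tcp_pos: [0.537, -0.0445, 0.035]
orientation: [0.0, 0.702, 0.712, -0.003]
wrist_force: [-5.1, -6.9, 0.1]
finger_gap: 0.0296
grip_force: 39.8
```

```bash
python3 - <<'E'
from h import *
go([.537,-.045,.0341],.014)
k=sum(env.read_camera('scene')['pixels'].astype(float) for _ in range(4))/4
p=env.read_camera('scene');u,v=map(int,proj(p,[.535,-.05,.03]));k=k[v-32:v+28,u-40:u+40,::-1]
cv2.imwrite('pics/seat3.png',cv2.resize((255*(k/255.)**.5).astype(np.uint8),(800,600),interpolation=cv2.INTER_CUBIC))
for t in('cube_middle','cube_corner','seat_corner'):
  for r in env.landmark_of(t,p)[:4]: print(t,np.round(r['centre'],4),r['confidence'])
# predicted seated lower corner (-x,-y) and top corners
y=.014;R=np.array([[np.cos(y),-np.sin(y)],[np.sin(y),np.cos(y)]])
for z in(.012,.046):
  for a,b in((0,0),(-30.6,-34),(0,-34),(-30.6,0)):
    w=np.array([.552,-.0307])+R@np.array([a,b])/1000;q=proj(p,[*w,z]);print(z,a,b,round((q[0]-u+40)*10),round((q[1]-v+32)*10))
E
```

```text
shift mm [-0.5 -0.   0.9] turn [-0.02  0.02 -0.  ] t 21.225 [ 0.537  -0.0445  0.035 ] F [-5.1 -6.9  0.1] gap 0.0296 39.8
cube_middle [0.4579 0.1669 0.0141] 0.61
cube_middle [ 0.554  -0.0307  0.0108] 0.56
cube_middle [0.5351 0.1626 0.0207] 0.54
cube_middle [ 0.5374 -0.0456  0.0314] 0.52
cube_corner [ 0.5518 -0.0292  0.0126] 0.88
cube_corner [ 0.5159  0.1704 -0.0013] 0.79
cube_corner [0.4802 0.1613 0.0017] 0.6
seat_corner [ 0.5535 -0.0319  0.0147] 0.97
0.012 0 0 387 296
0.012 -30.6 -34 409 467
0.012 0 -34 513 384
0.012 -30.6 0 283 375
0.046 0 0 393 178
0.046 -30.6 -34 417 350
0.046 0 -34 523 267
0.046 -30.6 0 287 258
```

View pics/seat3.png

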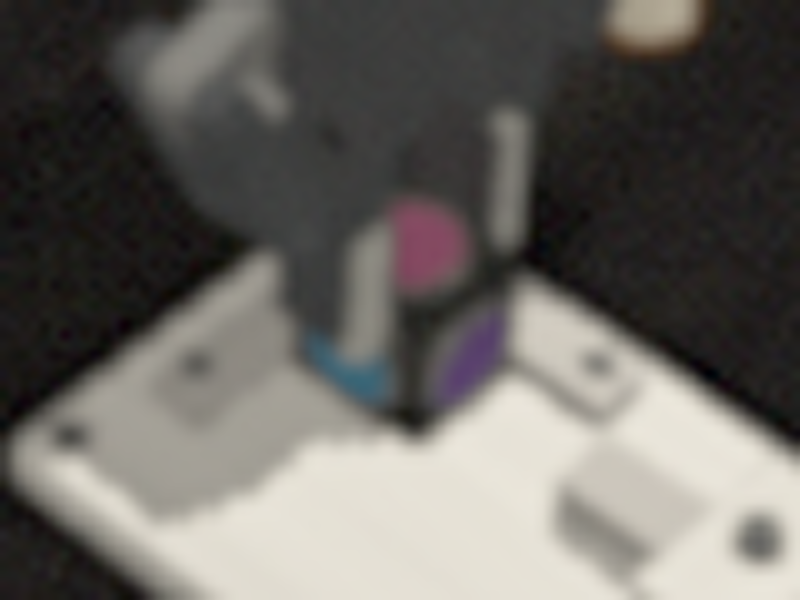

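In the corner: contact on both stops (Fx -5, Fy -7 N), cube upright, about 1 mm above the plate. Its lower front corner is at (413,435) in the crop. Lower it onto the plate and add a little press.

Emit:
{"op": "move_arm", "data": {
  "targets": [
    [[0, 0, 0.5], [0, 0, 0], 1],
    [[0, 0, 1], [0, 0, 0], 1],
    [[0, 0, 1.5], [0, 0, 0], 1],
    [[0, 0, 1.5], [0, 0, 0], 1]
  ]
}}

```text
clock: 22.12
tcp_pos: [0.5371, -0.0445, 0.0344]
orientation: [0.0, 0.702, 0.712, -0.003]
wrist_force: [-7.8, -7.5, 7.1]
finger_gap: 0.0292
grip_force: 40.6
```

Emit:
{"op": "move_arm", "data": {
  "targets": [
    [[0.5, 0.5, 0], [0, 0, 0], 1],
    [[1, 1, 0], [0, 0, 0], 1],
    [[1, 1, 0], [0, 0, 0], 1],
    [[1, 1, 0], [0, 0, 0], 1]
  ]
}}

```text
clock: 22.62
tcp_pos: [0.5371, -0.0444, 0.0344]
orientation: [0.0, 0.703, 0.712, -0.004]
wrist_force: [-10.6, -8.8, 9.8]
finger_gap: 0.0293
grip_force: 40.9
```

Emit:
{"op": "move_arm", "data": {
  "targets": [
    [[0.5, 0.5, -0.7], [0, 0, 0], 1],
    [[1, 1, -0.7], [0, 0, 0], 1],
    [[1, 1, -0.7], [0, 0, 0], 1],
    [[1, 1, -0.7], [0, 0, 0], 1],
    [[1, 1, -0.7], [0, 0, 0], 1]
  ]
}}

```text
clock: 23.25
tcp_pos: [0.5372, -0.0443, 0.0345]
orientation: [0.0, 0.703, 0.711, -0.005]
wrist_force: [-10.5, -13.9, 6.2]
finger_gap: 0.0296
grip_force: 40.6
```

```bash
python3 - <<'E'
from h import *
go([.537,-.045,.0341],.014)
for n in('scene','top'):
  p=env.read_camera(n)
  for t in('cube_corner','seat_corner','knob_centre'):
    for r in env.landmark_of(t,p)[:2]: print(n,t,np.round(r['centre'],4),r['confidence'])
E
```

```text
shift mm [-0.7 -0.2  0.4] turn [-0.04  0.05 -0.01] t 23.25 [ 0.5372 -0.0443  0.0345] F [-10.5 -13.9   6.2] gap 0.0296 40.6
scene cube_corner [0.4803 0.1629 0.0012] 0.91
scene cube_corner [ 0.5533 -0.0326  0.0122] 0.89
scene seat_corner [ 0.5539 -0.0285  0.0115] 0.97
scene knob_centre [ 0.5374 -0.2215  0.0242] 0.62
top cube_corner [ 0.5129  0.17   -0.0012] 0.67
top cube_corner [ 0.4791  0.1632 -0.0028] 0.54
top seat_corner [ 0.6384  0.0807 -0.0028] 0.75
top knob_centre [ 0.5339 -0.2225  0.0237] 0.39
```

The cube is pressed on both stops (about 10 and 14 N), flat and square, and the knob is out. Handing in.

```bash
python3 -c "
from h import *
print(env.hand_in())"
```

```text
the job is handed in; nothing more can be done
None
```

I pulled the knob fully out, then set the filter cube in the seat corner and handed the job in with the gripper still pressing it against both stops (about 10 N and 14 N at the wrist); `hand_in()` returned no verdict.

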